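# Hold a bayonet canister lid at the half-turn vent mark

## Robot

A 6-joint arm with a two-finger parallel gripper is mounted at the origin on the work surface. World frame = base frame: x ahead of the robot, y to its left, z up, the work surface at z = 0. Lengths are in mm, angles in rad, forces in N, time in s.
With the tool pointing down it reaches from about 300 to 775 mm from the base axis. Payload 14.6 kg.
Tool frame: the origin (TCP) lies at the very end of the fingers, on their centre line; the grasp point (between the pads) lies 19 mm behind it; z points along the fingers, y is the line along which they close (so a half turn about z gives the same grasp; the last joint's range is limited). The gripper opens to 94 mm and grips with 3 to 60 N. Pads are 16 mm wide; open, the fingers measure 119 mm over their backs; the gripper's body (75 mm by 177 mm) begins 78 mm behind the grasp point.
Start: joints at [1.172, 0.3, 1.521, -0, 1.321, -0.067], TCP at [179.157, 519.992, 205.446] pointing down, gripper open.
Joint ranges: [-3.03, 3.03], [-0.79, 2.21], [0.23, 2.52], [-1.04, 4.18], [0, 3.07], [-2.55, 2.55]. Speed limits (rad/s): [2.22, 2.22, 2.57, 3.14, 3.14, 3.14].

## Interface

Orientations are given as [roll, pitch, yaw] about the fixed x, y, z axes, in that order (R = Rz(yaw) Ry(pitch) Rx(roll)).
In Python, from cell import manip gives the robot as it stands.
- The arm moves only by the tool servo_tool, never from a script. Its argument "motion" is a list that holds one entry, the list of rows, each a list of 7 numbers: the shift along the world's x, y, z as a fraction of full scale, then the turn, a rotation vector about the world's x, y, z as a fraction of full scale, then the closure, from 0 (fully open) to 1 (shut). In form: [[[x, y, z, rx, ry, rz, gripper], ...]]. A call has 1 to 10 rows; each row is the pose to reach, as a shift and turn from the pose commanded when the call began, turning the shorter way round; what a row does not reach only later rows make up. Full scale, the value 1, is 0.5 m for a shift and pi rad for a turn. A row lasts 1/10 s, in which the tool goes at most 50 mm and 8.59 degrees, less where a joint would pass 70% of its speed; a pose out of reach is approached as far as the arm can. A call with a number of a shift or a turn outside -1 to 1 is refused whole. A call with a gripper value outside its range is refused whole. The fingers move at their own pace and stop on an object; "newtons" is the grip in N (left out, the last holds). Time passes only in rows, so rows that repeat a pose let the fingers close. It gives the time, the measured TCP pose, the force, the opening and the grip force at its end, in the units of the state.
- manip.read_state(): the state, without advancing time (a new reading comes with each control period).
- manip.camera(name): name is "side" or "top"; returns a dict with "frame" (480x640x3 uint8, red, green, blue), "range_z" (480x640 float32, mm along the optical axis (not along the pixel's ray), 0 where there is no reading), "vfov" (degrees; the focal length in pixels is half the picture's height over the tangent of half this angle, whatever the lens; pixels are square), "cx", "cy" (the principal point, pixels), "cam_to_world" (4x4, takes a point from camera to world coordinates). Camera axes: x right, y down, z forward; pixel columns grow to the right and rows downward; lengths in mm; the calibration is good to about 2 mm. A picture is of the moment at which its call begins.
- manip.sign_off(): hands the job in; it is judged then, once.
The state is a dict: "clock": time; "joints": joint angles; "qd": joint speeds; "effort": joint torques, N m; "eef_pos": TCP position; "eef_rot": TCP orientation; "wrist_force": force on the tool from outside, world axes, zero at the start; "moment": the same for the moment, N m; "finger_gap": finger opening in mm; "finger_force": force on a finger pad.
Only numpy, scipy, OpenCV 4.12 (cv2) and the standard library are available. Lean on these libraries where they do the work, as an engineer would, in place of code of your own. Each camera call takes 0.05 s, during which the arm holds its last target. There are 200 camera calls.

## Task

Pick up the loose bayonet lid in the drawer by its brown wooden grip bar and fit it to the one open canister: its two lugs go down through the two slots at the blue marks until the lid sits flush on the collar. Then turn it clockwise (seen from above) half of the way to its lock, so that its black pointer lines stand at the orange vent marks, never going on to the lock click at the red marks, and keep it there against the spring: finish with the lid still gripped at the orange marks, flush, without letting go. Leave the three closed canisters and the green bowl where they stand.

Things in the scene. Friction and masses are not known exactly. Their poses are not given: they have to be found in the camera images.
- drawer: Birch plywood drawer box fixed on the worktop. Origin at worktop height; x away from the robot, y left. Floor top, on which all stands, at z 12 mm. Inside x -178..178, y -255..165 mm; walls 55 mm high, front 65. Canisters in a row at y 115, lid in the middle lane. Fixed on the right (y below -115): clear acrylic box 84 x 74 x 47 mm at (125, -165), spoon ring (-105, -165), beech muddler.
- canister: The open aluminium canister, 74 mm across, 79 high, fixed to the drawer floor, in any of the four places of the row, yaw varies. Origin: centre of underside; z up. Its two slots, alike, lie along its +x and -x axes. Marks on rim and side: blue at the slots, orange (vent) 45 degrees (0.785 rad) clockwise from above from blue, red (lock) 90 degrees.
- mouth (a point): Centre of the canister's mouth, 79 mm above its origin, level with the collar's top face. The collar is 5 mm thick; round mouth of radius 24 mm with two slots 16 mm wide out to radius 31 mm. 2 mm under the collar lies the black sprung vent ring (10 mm high) with two 16 mm pockets below the slots.
- vent_ring (a joint): Angle (rad) of the sprung black ring in the canister's mouth, turned by the lid's lugs: 0 = pockets below the slots (blue marks), grows clockwise from above, 0.785 = orange marks, 1.2 = lock click, stop at 1.5. A spring returns it to 0 (0.024 N m at 0, 0.087 at orange). Lugs have 2 mm play each side in the pockets: the ring lags the lid by up to about 0.09 rad.
- lid: The loose bayonet lid, about 120 g, upright on the drawer floor. Origin: centre of underside. Plug radius 22 mm, z 0-15; two lugs along +x and -x out to radius 29.5, 12 wide, z 0-6; flange disc radius 31, z 15-20, black pointer lines at +x and -x; wooden grip bar 40 long (x), 14 wide (y), z 20-54. A half turn makes no difference. Seated flush: origin on the canister's axis, 64 mm above its origin.
- grip (a point): On the lid's axis in the grip bar, 43 mm above the lid's origin: a good height to grip at, across the 14 mm width, fingertips just clear of the flange. Once turned in the canister, the collar above the lugs keeps the lid from lifting more than 4 mm.
- canister_a: Closed screw-top canister, bystander: 69 mm across, 86 mm high, loose. Origin: centre of its underside.
- canister_b: Closed screw-top canister, bystander, like canister_a.
- canister_c: Closed screw-top canister, bystander, like canister_a.
- bowl: Matte green pinch bowl, bystander: 68 mm across, 35 mm high, loose. Origin: centre of its underside.
Things that resemble listed ones, but are neither listed nor needed, are in the scene too. What is shaped like the lid but purple is not meant.

How it is judged:
By the outcome, as a careful person would: the job done as asked, in the order asked, and still so for the second after the job is handed in, while the arm keeps its last pose, push and grip.
It also fails if it takes over 46 s, if anything falls off the work surface, if the arm or the gripper's body presses on something with over 40 N, if the wrist force passes 120 N, or if a joint passes its speed limit or range.

## Working session

There is one attempt and no reset: what is moved stays moved. The work goes in short steps, Python scripts to look and compute and a tool call to move; the robot and the scene stay as the last step left them, time stands still between calls to the robot, and variables do not carry over. Pictures are saved under pics/ and viewed, at most 10 in all, crops included, and the job is handed in when it is done.

Besides the shell and the picture viewer there is one more tool, called after ">>>" by a JSON object that holds its "fn" and its "kwargs", one argument or row to a line. servo_tool: Moves the arm, as the interface text tells. Its arguments: {"type":"object","properties":{"motion":{"type":"array"},"newtons":{"type":"number"}},"required":["motion"]}

```bash
mkdir -p pics
cat > h.py <<'E'
import numpy as np, cv2
from cell import manip
def cam(n):
    c=manip.camera(n); c['f']=240/np.tan(np.radians(c['vfov'])/2); return c
def save(c,p,box=None,scale=1):
    im=cv2.cvtColor(c['frame'],cv2.COLOR_RGB2BGR)
    if box: x0,y0,x1,y1=box; im=im[y0:y1,x0:x1]
    if scale!=1: im=cv2.resize(im,None,fx=scale,fy=scale,interpolation=cv2.INTER_CUBIC)
    cv2.imwrite(p,im)
def plane(c,uv,z):
    uv=np.atleast_2d(uv).astype(float); T=np.array(c['cam_to_world'])
    d=np.c_[(uv[:,0]-c['cx'])/c['f'],(uv[:,1]-c['cy'])/c['f'],np.ones(len(uv))]@T[:3,:3].T
    return T[:3,3]+d*((z-T[2,3])/d[:,2])[:,None]
def proj(c,P):
    T=np.array(c['cam_to_world']); q=(np.atleast_2d(P)-T[:3,3])@T[:3,:3]
    return np.c_[q[:,0]/q[:,2]*c['f']+c['cx'],q[:,1]/q[:,2]*c['f']+c['cy']]
def cloud(c):
    v,u=np.mgrid[:480,:640]; z=c['range_z']; T=np.array(c['cam_to_world'])
    P=np.stack([(u-c['cx'])/c['f']*z,(v-c['cy'])/c['f']*z,z],-1)@T[:3,:3].T+T[:3,3]
    P[z==0]=np.nan; return P
E
python3 - <<'E'
from h import *
for n in('top','side'):
    c=cam(n); save(c,f'pics/{n}1.png'); print(n,c['vfov'],c['cx'],c['cy'],np.round(c['cam_to_world'],3).tolist())
s=manip.read_state(); print(s)
E
```

```text
top 52.83264135128488 318.4819144382793 235.44289538424573 [[0.018, -0.992, 0.123, 476.685], [-1.0, -0.017, 0.006, -96.467], [-0.004, -0.123, -0.992, 897.723], [0.0, 0.0, 0.0, 1.0]]
side 52.838610167735354 321.5631331487924 233.848807947714 [[0.834, -0.358, 0.421, 257.285], [-0.552, -0.554, 0.623, -525.302], [0.01, -0.752, -0.659, 531.227], [0.0, 0.0, 0.0, 1.0]]
{'clock': 0.1, 'joints': array([ 1.17240852e+00,  3.00405939e-01,  1.52152726e+00,  1.37268792e-05,
        1.32069186e+00, -6.66622972e-02]), 'qd': array([-0.00087174, -0.00253072, -0.0013366 ,  0.00080847, -0.00249514,
        0.00164043]), 'effort': array([ 2.11950828e-03, -5.32649624e+01, -3.53285766e+01,  7.09657255e-02,
        2.34694808e-02, -7.19243758e-05]), 'eef_pos': array([179.06082164, 519.78508527, 204.94483915]), 'eef_rot': array([-3.14056343e+00, -8.20378365e-05,  2.80986370e+00]), 'wrist_force': array([-0.51285015, -0.35304501, -0.45768633]), 'moment': array([ 0.05811188, -0.02988227, -0.06895558]), 'finger_force': 0.0, 'finger_gap': 93.83291033418288}
```

View pics/top1.png

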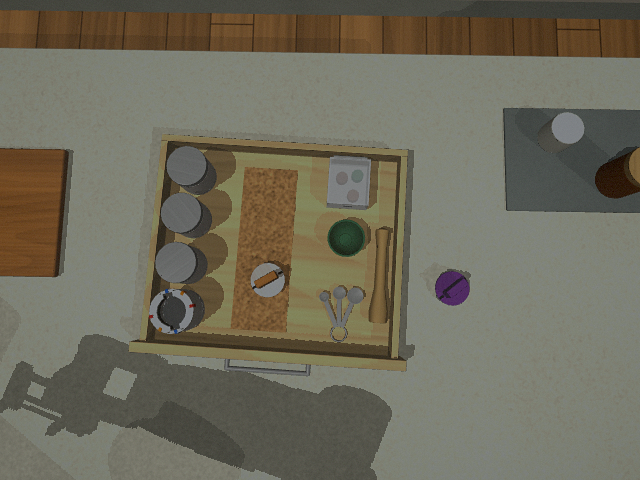

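View pics/side1.png

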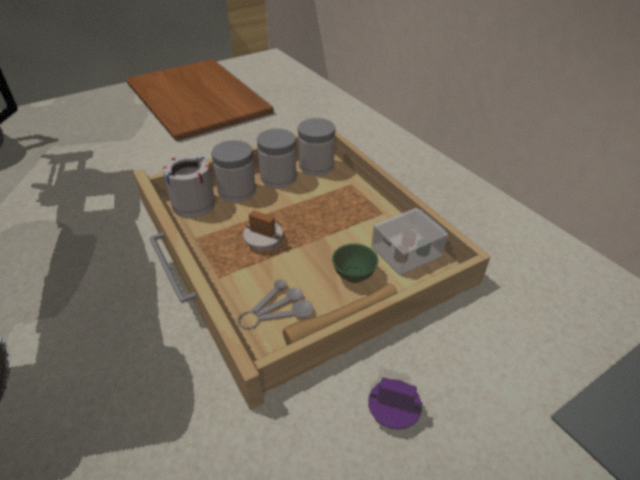

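The top view shows the open canister at about (172,312), the lid with its brown bar at (268,280), and the purple decoy outside the drawer at (452,288). In the side view the open canister is at (188,185) and the lid at (263,232). Next I measure their positions.

Run:
```python
from h import *
c=cam('top'); hsv=cv2.cvtColor(c['frame'],cv2.COLOR_RGB2HSV); P=cloud(c)
save(c,'pics/top2.png',(130,240,310,350),4)
def comps(box,m,name,z,mn=4):
    x0,y0,x1,y1=box; k=np.zeros(m.shape,np.uint8); k[y0:y1,x0:x1]=m[y0:y1,x0:x1]
    n,l,s,ce=cv2.connectedComponentsWithStats(k)
    for i in range(1,n):
        if s[i,4]>=mn:
            print(name,s[i,4],ce[i].round(1),plane(c,ce[i],z)[0].round(1)); 
H,S,V=[hsv[...,i].astype(int) for i in range(3)]
cb=(145,285,200,338)
comps(cb,(H>100)&(H<135)&(S>100),'blue',91)
comps(cb,((H<6)|(H>172))&(S>120),'red',91)
comps(cb,(H>=7)&(H<20)&(S>140),'orange',91)
# lid bar
b=(245,258,292,302)
k=np.zeros(H.shape,np.uint8); sl=np.s_[b[1]:b[3],b[0]:b[2]]
zz=P[...,2]
k[sl]=((zz[sl]>58)&(zz[sl]<75)); print('bar px',k.sum(), 'z',np.nanmedian(zz[k>0]))
pts=np.argwhere(k)[:,::-1]; W=plane(c,pts,66)[:,:2]; 
r=cv2.minAreaRect(W.astype(np.float32)); print('bar rect',r, W.mean(0))
k2=np.zeros(H.shape,np.uint8); k2[sl]=((zz[sl]>26)&(zz[sl]<45)); 
pts=np.argwhere(k2)[:,::-1]; W=plane(c,pts,32)[:,:2]; print('flange',cv2.minEnclosingCircle(W.astype(np.float32)),k2.sum())
k3=np.zeros(H.shape,np.uint8); k3[285:338,145:200]=(abs(zz[285:338,145:200]-91)<7)
cn,_=cv2.findContours(k3,cv2.RETR_EXTERNAL,cv2.CHAIN_APPROX_NONE); cn=max(cn,key=len)[:,0]
W=plane(c,cn,91)[:,:2]; print('can',cv2.minEnclosingCircle(W.astype(np.float32)),cv2.fitEllipse(W.astype(np.float32)),np.nanmedian(zz[k3>0]))
```

```text
blue 12 [166.  290.5] [479.8 160.1  91. ]
blue 11 [175.2 331.1] [413.8 141.3  91. ]
red 15 [191.9 305.4] [456.1 115.8  91. ]
red 13 [150.4 316.2] [437.3 183.6  91. ]
orange 15 [182.7 292.3] [477.4 132.3  91. ]
orange 12 [159.5 329.3] [416.2 167.3  91. ]
bar px 198 z 66.58704663011935
bar rect ((502.43218994140625, -1.4308128356933594), (14.383208274841309, 40.31288528442383), 30.11496353149414) [502.44777626  -1.47838328]
flange ((502.51385498046875, -0.9576786756515503), 30.75041389465332) 717
can ((446.2895202636719, 149.27818298339844), 38.335391998291016) ((446.7601318359375, 149.33502197265625), (72.51815032958984, 74.53044891357422), 19.74103355407715) 91.59514052959759
```

View pics/top2.png

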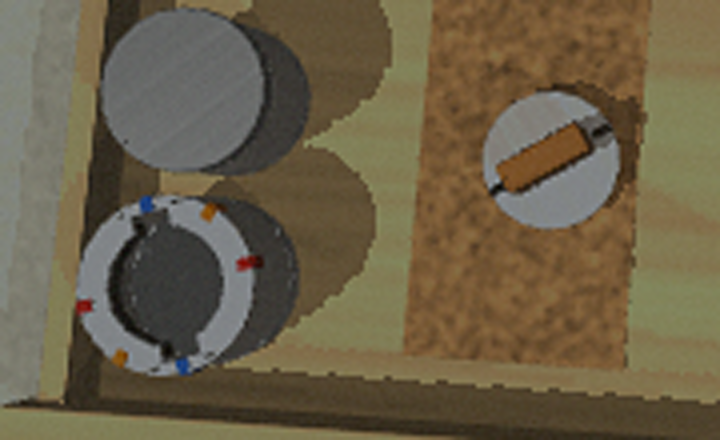

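The canister is at (446.7, 149.7) with its slot axis at 15.6°. The lid is at (502.4, -1.4) with its bar axis at -60°, so I'm moving to above the lid.

>>> {"fn": "servo_tool", "kwargs": {
  "motion": [
    [[0.5,-0.8,0,0,0,-0.227,0.4],[0.5,-0.8,0,0,0,-0.227,0.4],[0.5,-0.8,0,0,0,-0.227,0.4],[0.5,-0.8,0,0,0,-0.227,0.4],[0.5,-0.8,0,0,0,-0.227,0.4],[0.5,-0.8,0,0,0,-0.227,0.4],[0.5,-0.8,0,0,0,-0.227,0.4],[0.5,-0.8,0,0,0,-0.227,0.4],[0.5,-0.8,0,0,0,-0.227,0.4],[0.5,-0.8,0,0,0,-0.227,0.4]]
  ],
  "newtons": 30
}}

```text
clock: 1.15
eef_pos: [430.4, 116.9, 205.4]
eef_rot: [-3.141, 0.0, 2.094]
wrist_force: [0.0, 1.5, -0.3]
finger_gap: 56.4
finger_force: 0.0
```

>>> {"fn": "servo_tool", "kwargs": {
  "motion": [
    [[0.146,-0.243,0,0,0,0,0.4],[0.146,-0.243,0,0,0,0,0.4],[0.146,-0.243,0,0,0,0,0.4],[0.146,-0.243,-0.2,0,0,0,0.4],[0.146,-0.243,-0.2,0,0,0,0.4],[0.146,-0.243,-0.2,0,0,0,0.4],[0.146,-0.243,-0.2,0,0,0,0.4],[0.146,-0.243,-0.2,0,0,0,0.4]]
  ]
}}

```text
clock: 1.95
eef_pos: [503.4, -1.4, 108.1]
eef_rot: [3.139, 0.002, 2.097]
wrist_force: [0.3, -0.5, 0.1]
finger_gap: 56.8
finger_force: 0.0
```

Run:
```python
from h import *
c=cam('side'); print({k:np.round(v,3) for k,v in manip.read_state().items() if k in('eef_pos','eef_rot')})
q=proj(c,[[502.4,-1.4,66],[502.4,-1.4,105]]); print(q)
save(c,'pics/s2.png',(180,120,360,290),4)
```

```text
{'eef_pos': array([503.41 ,  -1.385, 108.073]), 'eef_rot': array([3.138e+00, 2.000e-03, 2.097e+00])}
[[262.86698232 215.48126189]
 [260.99972506 194.88343113]]
```

View pics/s2.png

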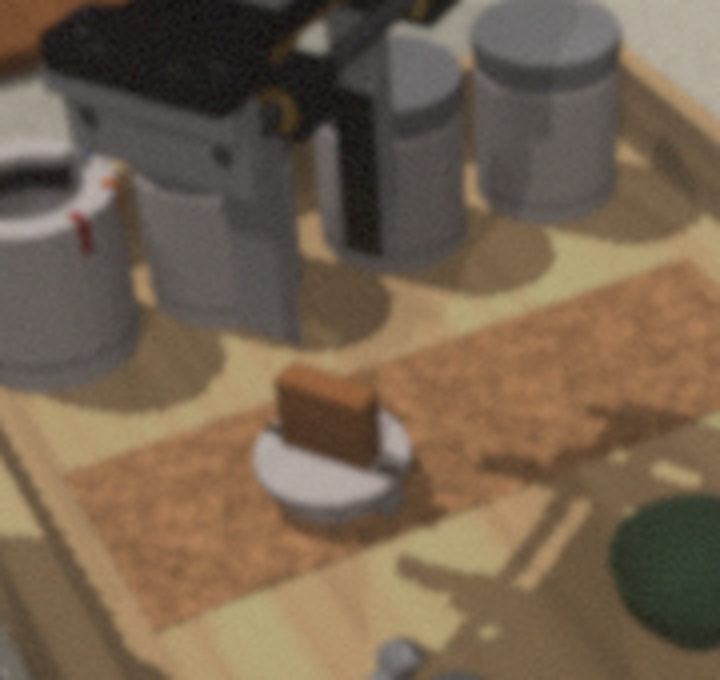

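The open fingers straddle the bar, whose top is at crop pixel (331,382) midway between them. I'm descending and closing.

>>> {"fn": "servo_tool", "kwargs": {
  "motion": [
    [[0,0,-0.06,0,0,0,0.4],[0,0,-0.11,0,0,0,0.4],[0,0,-0.138,0,0,0,0.4],[0,0,-0.138,0,0,0,0.4],[0,0,-0.138,0,0,0,1],[0,0,-0.138,0,0,0,1],[0,0,-0.138,0,0,0,1],[0,0,-0.138,0,0,0,1],[0,0,-0.138,0,0,0,1],[0,0,-0.138,0,0,0,1]]
  ],
  "newtons": 45
}}

```text
clock: 3.0
eef_pos: [502.2, -1.5, 36.6]
eef_rot: [3.141, 0.0, 2.097]
wrist_force: [0.5, -0.5, 2.6]
finger_gap: 13.3
finger_force: 45.0
```

>>> {"fn": "servo_tool", "kwargs": {
  "motion": [
    [[0,0,0.08,0,0,0,1],[0,0,0.16,0,0,0,1],[0,0,0.227,0,0,0,1],[-0.02,0.05,0.227,0,0,0.04,1],[-0.04,0.1,0.227,0,0,0.08,1],[-0.06,0.16,0.227,0,0,0.12,1],[-0.08,0.22,0.227,0,0,0.16,1],[-0.1,0.27,0.227,0,0,0.2,1],[-0.111,0.302,0.227,0,0,0.24,1],[-0.111,0.302,0.227,0,0,0.28,1]]
  ]
}}

```text
clock: 4.0
eef_pos: [445.9, 151.1, 149.9]
eef_rot: [3.142, -0.0, 2.984]
wrist_force: [0.9, -0.5, -1.4]
finger_gap: 13.6
finger_force: 45.0
```

>>> {"fn": "servo_tool", "kwargs": {
  "motion": [
    [[0,0,0,0,0,0.04,1],[0,0,0,0,0,0.08,1],[0,0,0,0,0,0.12,1],[0,0,0,0,0,0.139,1],[0,0,0,0,0,0.139,1],[0,0,0,0,0,0.139,1]]
  ]
}}

```text
clock: 4.6
eef_pos: [446.6, 149.5, 149.9]
eef_rot: [-3.142, -0.0, -2.872]
wrist_force: [-0.2, -0.3, -0.1]
finger_gap: 13.3
finger_force: 45.0
```

Run:
```python
from h import *
s=manip.read_state(); print(s['eef_pos'].round(1),s['eef_rot'].round(3),s['moment'].round(2),s['wrist_force'].round(1))
c=cam('side'); print(proj(c,[[446.7,149.7,91],[446.7,149.7,126]]).round(1))
save(c,'pics/s3.png',(110,60,290,200),4)
```

```text
[446.6 149.5 149.9] [-3.142 -0.    -2.872] [ 0.06  0.01 -0.  ] [-0.2 -0.3 -0.1]
[[187.7 166.3]
 [183.9 147.7]]
```

View pics/s3.png

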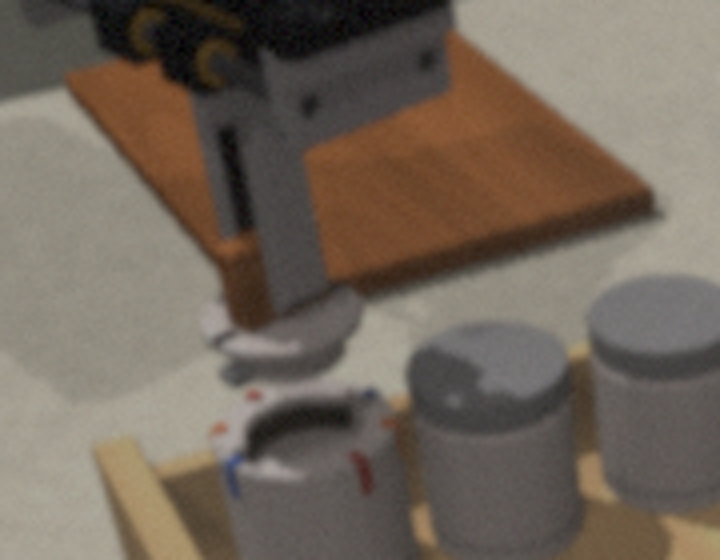

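The gripped lid hangs over the open canister, flange at crop pixels (205–360, 320). Its near lug at (235,370) is above the near blue mark at (233,475). I'm checking the offset of lid and canister within the same views.

Run:
```python
from h import *
from scipy.optimize import least_squares
def circ(W,R):
    f=lambda p:np.clip(np.hypot(*(W-p).T)-R,-4,4)
    return least_squares(f,W.mean(0),loss='soft_l1').x
for n in('side','top'):
    c=cam(n); P=cloud(c); p=P.reshape(-1,3); hsv=cv2.cvtColor(c['frame'],cv2.COLOR_RGB2HSV)
    near=np.hypot(p[:,0]-446.7,p[:,1]-149.7)<42
    for nm,lo,hi,R in(('flange',140,152,31),('rim',86,97,37)):
        q=p[near&(p[:,2]>lo)&(p[:,2]<hi)]
        if len(q)<30: print(n,nm,len(q)); continue
        h=cv2.convexHull(q[:,:2].astype(np.float32))[:,0]
        A=np.c_[q[:,:2]-q[:,:2].mean(0),np.ones(len(q))]; k=np.linalg.lstsq(A,q[:,2],rcond=None)[0]
        print(n,nm,len(q),'hullcirc',circ(h,R).round(1),'z/tilt',k.round(3), 'box',q[:,:2].min(0).round(1),q[:,:2].max(0).round(1))
    H,S=hsv[...,0].astype(int),hsv[...,1].astype(int)
    uv=proj(c,[446.7,149.7,91])[0].astype(int)
    for nm,m in(('blue',(H>100)&(H<135)&(S>90)),('red',((H<6)|(H>172))&(S>110))):
        k=np.zeros(m.shape,np.uint8); k[uv[1]-28:uv[1]+35,uv[0]-35:uv[0]+35]=m[uv[1]-28:uv[1]+35,uv[0]-35:uv[0]+35]
        N,l,s,ce=cv2.connectedComponentsWithStats(k)
        for i in range(1,N):
            if s[i,4]>5: print(n,nm,s[i].tolist(),plane(c,ce[i],91)[0,:2].round(1))
save(c,'pics/t3.png',(130,250,220,340),6)
```

```text
side flange 498 hullcirc [443.6 148. ] z/tilt [4.00000e-03 4.00000e-02 1.45966e+02] box [413.2 117.2] [474.7 174.3]
side rim 689 hullcirc [443.6 150.2] z/tilt [3.0000e-03 1.2000e-02 9.0899e+01] box [407. 113.] [480.3 187.7]
side red [200, 175, 3, 7, 11] [451.1 106.3]
top flange 46 hullcirc [421.6 135.5] z/tilt [ 6.500e-02 -1.400e-02  1.459e+02] box [416.2 126.2] [425.8 146. ]
top rim 58 hullcirc [414.1 142. ] z/tilt [ 1.1600e-01 -2.3000e-02  9.1694e+01] box [410.5 127. ] [419.1 158.8]
top blue [174, 329, 3, 5, 12] [413.7 141.3]
```

View pics/t3.png

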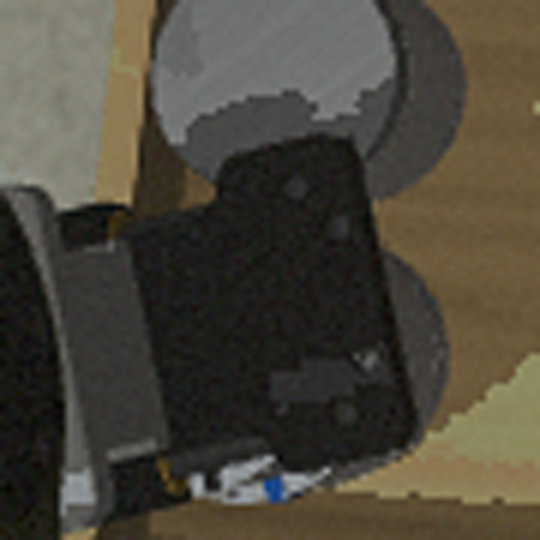

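Relative offset in the side view is about zero in x and 1–2 mm in y. I'll nudge +1 mm in y and lower by feel.

>>> {"fn": "servo_tool", "kwargs": {
  "motion": [
    [[0,0.002,-0.03,0,0,0,1],[0,0.002,-0.06,0,0,0,1],[0,0.002,-0.066,0,0,0,1],[0,0.002,-0.07,0,0,0,1],[0,0.002,-0.073,0,0,0,1],[0,0.002,-0.076,0,0,0,1]]
  ],
  "newtons": 55
}}

```text
clock: 5.35
eef_pos: [447.0, 150.5, 112.4]
eef_rot: [-3.142, 0.001, -2.87]
wrist_force: [-0.0, 0.1, -1.8]
finger_gap: 13.5
finger_force: 55.0
```

>>> {"fn": "servo_tool", "kwargs": {
  "motion": [
    [[0,0,-0.004,0,0,0,1],[0,0,-0.008,0,0,0,1],[0,0,-0.008,0,0,0,1]]
  ]
}}

```text
clock: 5.65
eef_pos: [446.6, 150.5, 107.8]
eef_rot: [-3.142, -0.0, -2.87]
wrist_force: [-0.3, -1.0, -1.0]
finger_gap: 13.6
finger_force: 55.0
```

```bash
python3 -c "
from h import *
s=manip.read_state();print({k:np.round(s[k],2) for k in('clock','eef_pos','wrist_force','moment')})"
```

```text
{'clock': np.float64(5.65), 'eef_pos': array([446.57, 150.48, 107.76]), 'wrist_force': array([-0.34, -1.01, -0.99]), 'moment': array([ 0.07,  0.02, -0.01])}
```

>>> {"fn": "servo_tool", "kwargs": {
  "motion": [
    [[0,0,-0.004,0,0,0,1],[0,0,-0.008,0,0,0,1],[0,0,-0.012,0,0,0,1],[0,0,-0.013,0,0,0,1],[0,0,-0.013,0,0,0,1]]
  ]
}}

```text
clock: 6.15
eef_pos: [446.6, 150.5, 101.3]
eef_rot: [-3.142, -0.0, -2.87]
wrist_force: [-0.3, -0.8, -1.5]
finger_gap: 13.8
finger_force: 55.0
```

```bash
python3 -c "
from h import *
s=manip.read_state();print({k:np.round(s[k],2) for k in('clock','eef_pos','wrist_force','moment')})"
```

```text
{'clock': np.float64(6.15), 'eef_pos': array([446.62, 150.47, 101.33]), 'wrist_force': array([-0.28, -0.78, -1.46]), 'moment': array([ 0.03, -0.01,  0.03])}
```

>>> {"fn": "servo_tool", "kwargs": {
  "motion": [
    [[0,0,-0.002,0,0,0,1],[0,0,-0.003,0,0,0,1],[0,0,-0.003,0,0,0,1]]
  ]
}}

```text
clock: 6.45
eef_pos: [446.8, 150.5, 100.6]
eef_rot: [-3.142, 0.001, -2.87]
wrist_force: [-3.3, 0.2, 6.8]
finger_gap: 13.8
finger_force: 55.0
```

The lid is seated flush: contact at TCP z 100.6, as predicted. Now the clockwise turn.

>>> {"fn": "servo_tool", "kwargs": {
  "motion": [
    [[0,0,0,0,0,-0.03,1],[0,0,0,0,0,-0.06,1],[0,0,0,0,0,-0.09,1],[0,0,0,0,0,-0.12,1],[0,0,0,0,0,-0.15,1],[0,0,0,0,0,-0.18,1],[0,0,0,0,0,-0.21,1],[0,0,0,0,0,-0.235,1],[0,0,0,0,0,-0.25,1],[0,0,0,0,0,-0.25,1]]
  ]
}}

```text
clock: 7.45
eef_pos: [447.0, 150.3, 100.6]
eef_rot: [3.141, 0.001, 2.626]
wrist_force: [-0.7, -3.6, 6.3]
finger_gap: 13.9
finger_force: 55.0
```

Run:
```python
from h import *
c=cam('side'); s=manip.read_state();print({k:np.round(s[k],3) for k in('clock','eef_pos','eef_rot','wrist_force','moment')})
# expected lines: orange marks & pointers
for nm,a in(('blue',15.5),('orange',-29.5),('red',-74.5)):
    for k in(0,180):
        t=np.radians(a+k); print(nm,((proj(c,[[446.7+34*np.cos(t),150.3+34*np.sin(t),91]])-[140,110])*8).round(0))
save(c,'pics/s4.png',(140,110,240,185),8)
c=cam('top'); save(c,'pics/t4.png',(130,270,220,340),8)
```

```text
{'clock': np.float64(7.5), 'eef_pos': array([447.007, 150.266, 100.576]), 'eef_rot': array([3.141e+00, 1.000e-03, 2.627e+00]), 'wrist_force': array([-2.301, -3.319,  5.298]), 'moment': array([-0.649,  0.361,  0.014])}
blue [[512. 382.]]
blue [[242. 520.]]
orange [[548. 444.]]
orange [[212. 454.]]
red [[486. 512.]]
red [[280. 389.]]
```

View pics/s4.png

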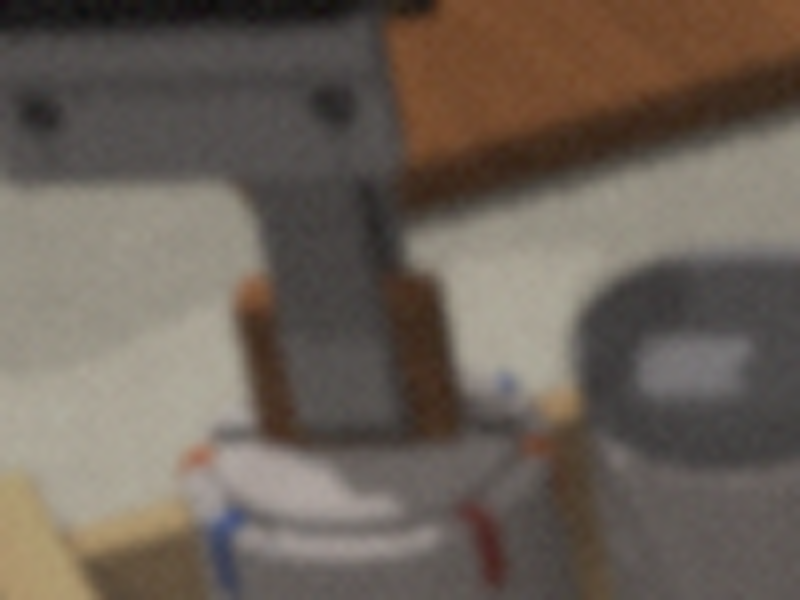

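View pics/t4.png

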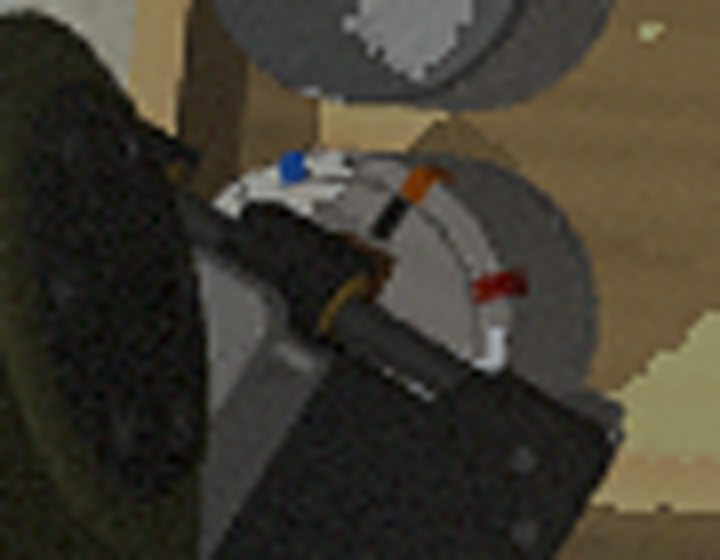

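The near-top view shows the black pointer (390,218) in line with the orange mark (425,185). The side view shows the lid flush, with orange marks at (200,455) and (540,445). I'll make a 1° trim, since the ring lags, and settle.

>>> {"fn": "servo_tool", "kwargs": {
  "motion": [
    [[0,0,0,0,0,-0.006,1],[0,0,0,0,0,-0.006,1],[0,0,0,0,0,-0.006,1],[0,0,0,0,0,-0.006,1],[0,0,0,0,0,-0.006,1]]
  ]
}}

```text
clock: 8.05
eef_pos: [447.0, 150.3, 100.6]
eef_rot: [3.141, 0.001, 2.609]
wrist_force: [-2.5, -4.2, 6.8]
finger_gap: 14.0
finger_force: 55.0
```

Run:
```python
from h import *
s=manip.read_state();print({k:np.round(s[k],3) for k in('clock','eef_pos','eef_rot','wrist_force','finger_gap')})
c=cam('side'); P=cloud(c).reshape(-1,3); r=np.hypot(P[:,0]-446,P[:,1]-150.3)
for nm,a,b in(('flange',20,29),('rim',33,36)):
    q=P[(r>a)&(r<b)&(P[:,2]>85)&(P[:,2]<101)]; print(nm,len(q),np.median(q[:,2]).round(1))
c=cam('top'); H,S,V=[x.astype(int) for x in cv2.split(cv2.cvtColor(c['frame'],cv2.COLOR_RGB2HSV))]
m=(H>=5)&(H<20)&(S>140); v,u=np.nonzero(m[285:300,176:190]); o=plane(c,[u.mean()+176,v.mean()+285],91)[0]
m=(V<60); v,u=np.nonzero(m[293:300,176:183]); p=plane(c,[u.mean()+176,v.mean()+293],96)[0]
for n,x in(('orange',o),('pointer',p)): print(n,x.round(1),np.degrees(np.arctan2(x[1]-149.7,x[0]-446.7)).round(1))
```

```text
{'clock': np.float64(8.05), 'eef_pos': array([446.961, 150.255, 100.58 ]), 'eef_rot': array([3.141e+00, 1.000e-03, 2.609e+00]), 'wrist_force': array([-2.468, -4.221,  6.85 ]), 'finger_gap': np.float64(14.012)}
flange 234 96.7
rim 145 91.1
orange [477.4 132.6  91. ] -29.2
pointer [469.6 137.7  96. ] -27.6
```

```bash
python3 -c "
from cell import manip
print(manip.sign_off())"
```

```text
the job is handed in; nothing more can be done
None
```

I handed the job in with the lid seated on the open canister, flush to within what the cameras can show, and turned clockwise about 46° to the orange vent marks. It is still gripped and held against the spring, well short of the lock.

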